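# Air the charging case and latch it again

### The arm

A 6-joint arm with a two-finger parallel gripper is mounted at the origin on the work surface. World frame = base frame: x ahead of the robot, y to its left, z up, the work surface at z = 0. Lengths are in m, angles in rad, forces in N, time in s.
With the tool pointing down it reaches from about 0.375 to 0.9 m from the base axis. Payload 3.1 kg.
Tool frame: the origin (TCP) lies on the centre line of the jaws, within the pads' length; the fingertips stand robot.finger_overhang ahead of it and the grasp point (between the pads) lies 2 mm behind it (robot.finger_overhang is the distance from the TCP to the fingertips, in m); z points along the fingers, y is the direction in which the jaws open and shut (so a half turn about z gives the same grasp; the last joint's range is limited). The gripper opens to 87 mm and grips with 3 to 60 N. Pads are 19 mm wide; open, the fingers measure 117 mm over their backs; the gripper's body (75 mm by 190 mm) begins 51 mm behind the grasp point.
Start: joints at [-1.292, 0.527, 1.433, -0, 1.181, -0.178], TCP at [0.276, -0.561, 0.21] pointing down, gripper open.
Joint ranges: [-3.08, 3.08], [-0.75, 2.2], [0.22, 2.44], [-1.43, 4.57], [0, 2.65], [-2.85, 2.85]. Speed limits (rad/s): [2.79, 2.79, 3.14, 3.14, 3.14, 3.14].

### API

Orientations are given as a unit quaternion [x, y, z, w].
In Python, from rig import robot gives the robot as it stands. The module is installed in compiled form; this text tells all that it offers.
- The arm moves only by the tool step_arm, never from a script. Its arguments are lists of equal length, an entry for each row: "slide": the shift along the tool's x, y, z in mm, a list of three; "twist": the turn about the tool's z in degrees. A call has 1 to 20 rows; each row shifts and turns the commanded pose from where the row before left it, along the tool's axes as they then stand; what a row does not reach is not made up. A row lasts 1/12 s, in which the tool goes at most 41.7 mm and 7.16 degrees, less where a joint would pass 70% of its speed; a pose out of reach is approached as far as the arm can. A call is refused whole if a number of a shift passes 41.7 or a number of a turn 7.16, either way. A call with a gripper value outside its range is refused whole. "jaw" is the finger opening in mm, from 0 to 87, set as the call begins (left out, the last holds). The fingers move at their own pace and stop on an object; "force" is the grip in N (left out, the last holds). Time passes only in rows, so rows that do not move let the fingers close. It gives the time, the measured TCP pose, the force and the opening at its end, in the units of the state.
- robot.get_obs(): the state, without advancing time (a new reading comes with each control period).
- robot.camera(name): name is "scene" or "top"; returns a dict with "color" (400x640x3 uint8, blue, green, red), "depth" (400x640 float32, m along the optical axis (not along the pixel's ray), 0 where there is no reading), "camera_matrix" (3x3 intrinsics, pixels), "origin" and "orientation" of the camera in the world. Camera axes: x right, y down, z forward; pixel columns grow to the right and rows downward; lengths in m; the calibration is good to about 2 mm. A picture is of the moment at which its call begins.
- robot.hand_in(): hands the job in, once; it reports no verdict.
The state is a dict: "time": time; "q": joint angles; "joint_velocities": joint speeds; "joint_torque": joint torques, N m; "position": TCP position; "tool_rot": TCP orientation; "ft_force": force on the tool from outside, world axes, zero at the start; "moment": the same for the moment, N m; "grip_width": finger opening in m.
Only numpy, scipy, OpenCV 4.12 (cv2) and the standard library are available. Lean on these libraries where they do the work, as an engineer would, in place of code of your own. Each camera call takes 0.05 s, during which the arm holds its last target.

### The job

Air the warm charging case: press the orange lever all the way down with a fingertip so that the lid swings wide open, keep it open for two seconds, then let the lever up slowly with the finger still on it, so that the lid settles shut without slamming. Once the lid is shut, push the yellow latch knob fully home towards the switch side of the case. Move the lid only by the lever, grasp nothing, and leave the red rocker switch and the things lying around as they are.

Things in the scene. Friction and masses are not known exactly. Their poses are not given: they have to be found in the camera images.
- case: Black plastic charging case fixed to the table, 200 (x) x 260 (y) x 122 mm high; origin at the centre of its underside, z up. Its front, with the lever, faces its own -x; the lid hinge runs along y at the rear (x = +95, z = 110 mm). The lid covers y = -68 to +128 mm; the strip beyond, y = -130 to -70 mm, is a fixed console, top at z = 122 mm, with the rocker switch (x = +30, y = -100 mm) and the steel latch keeper (x = -75, y = -84 mm, up to z = 135 mm).
- lid_edge (a point): Middle of the front edge of the dark lid, on its top face. The lid is 195 (x) x 196 (y) x 12 mm thick, about 0.3 kg, hinged along its rear edge; shut, its flat top is at z = 122 mm in the case's frame. Not to be touched while it is open.
- lid (a joint): Lid angle: 0 shut, about 1.08 rad fully open (lever at its stop). It is linked rigidly to the lever and always opens 2.4 times the lever's angle. It falls shut under its own weight if the lever is let go, hitting the rim at about 5 rad/s; a controlled descent with the lever pad moving at up to about 30 mm/s is gentle.
- lever (a joint): Lever angle: 0 up (lid shut), 0.45 rad fully down at a firm stop. Pressing down on the pad increases it; the lid's weight pushes it back up. It takes roughly 5 to 11 N at the pad.
- lever_pad (a point): Centre of the top face of the lever's orange pad, moving with the lever. The pad is 44 (along the case's x) x 70 mm (along y), 10 mm thick, on an arm 100 mm long from a pivot at the case's front wall (case frame x = -100, y = +30, z = 65 mm). At rest the pad centre is at about (-197, +30, +92) mm in the case's frame and its top slopes 0.22 rad down towards the case; pressed, it ends about 44 mm lower, sloping 0.23 rad the other way.
- latch (a joint): Latch slide: 0 drawn back, 0.022 m fully home at a stop (tongue in the keeper). It grows as the knob moves towards the case's -y. It takes about 1 to 2 N to slide and stays where it is left. It starts drawn back, at 0 to 5 mm.
- latch_knob (a point): Top centre of the yellow latch knob on the lid near its front edge: 26 (along the case's x) x 14 (along y, the sliding direction) x 18 mm high, its top 23 mm above the lid's top face; drawn back and with the lid shut, at about (-75, -15, +145) mm in the case's frame. It stands on a steel slide plate 22 mm wide (x) and 5 mm high, which reaches 19 mm to the +y side of the knob's centre.
- rocker (a joint): Red rocker switch on the console: 0 off, 0.34 rad on. It starts off and must stay off.
- battery: Silver hard-cased battery pack, 138 x 46 x 25 mm, lying beside the case; origin under its centre, x along its length. Leave it.
- wrench: Purple aluminium wheel wrench with a cross bar, about 105 mm long, lying on the table; origin under about its middle. Leave it.
- gear: White nylon spur gear, 47 mm across, 12 mm high, lying flat left of the lever; origin under its centre. Leave it.
- transponder: Green plastic transponder, 64 x 32 x 14 mm, lying right of the lever; origin under its centre. Leave it.
- wheel: Black rubber tyre with a yellow rim, 64 mm across, 30 mm high, lying flat; origin under its centre. Leave it.
- oil: Small oil bottle with a red cap, 36 mm across, 100 mm high, standing; origin under its centre. Leave it.

How it is judged:
By the outcome, as a careful person would: the job done as asked, in the order asked, and still so for the second after the job is handed in, with the robot touching nothing.
It also fails if it takes over 48 s, if anything falls off the work surface, if the arm or the gripper's body presses on something with over 40 N, if the wrist force passes 120 N, or if a joint passes its speed limit or range.

## Working session

There is one attempt and no reset: what is moved stays moved. The work goes in short steps, Python scripts to look and compute and a tool call to move; the robot and the scene stay as the last step left them, time stands still between calls to the robot, and variables do not carry over. Pictures are saved under pics/ and viewed, and the job is handed in when it is done.

Besides the shell and the picture viewer there is one more tool, called after "Call:" as name(argument=value, ...) on one line, values as JSON. step_arm: Moves the arm, as the interface text tells. Its arguments: {"type":"object","properties":{"slide":{"type":"array","items":{"type":"array","items":{"type":"number"}}},"twist":{"type":"array","items":{"type":"number"}},"jaw":{"type":"number"},"force":{"type":"number"}},"required":["slide","twist"]}

```bash
ls; mkdir -p pics
python3 - <<'E'
from rig import robot
import cv2,numpy as np
o=robot.get_obs();print(o, robot.finger_overhang)
for n in("scene","top"):
    c=robot.camera(n);cv2.imwrite(f"pics/{n}0.png",c["color"]);np.savez(f"{n}0.npz",**c)
    print(n,c["camera_matrix"],c["origin"],c["orientation"])
E
```

```text
pics
{'time': 0.0, 'q': array([-1.29146436e+00,  5.28481444e-01,  1.43394007e+00, -2.81799321e-05,
        1.18140372e+00, -1.78492414e-01]), 'joint_velocities': array([-0.00054399, -0.00071438,  0.00133568,  0.00013008,  0.00027031,
        0.00097437]), 'joint_torque': array([-1.44059363e-04, -4.40043354e+01, -1.76594746e+01,  6.33219467e-02,
        5.83412696e-02, -1.84262744e-04]), 'position': array([ 0.27605098, -0.55985457,  0.20865029]), 'tool_rot': array([ 9.73911991e-01,  2.26923307e-01, -6.92717422e-05, -1.11421164e-03]), 'ft_force': array([ 0.48653883, -0.57461234, -0.23011605]), 'moment': array([-0.00083984, -0.01101961, -0.00467035]), 'grip_width': 0.08710709636681535} 0.017
scene [[433.62630464   0.         318.85617704]
 [  0.         433.62630464 194.8649061 ]
 [  0.           0.           1.        ]] [1.63424591 0.28193603 0.89814572] [ 0.55184739  0.70506363 -0.34809676 -0.27780996]
top [[425.47964881   0.         319.9071024 ]
 [  0.         425.47964881 202.85409861]
 [  0.           0.           1.        ]] [0.43405108 0.04237503 1.24318192] [ 0.71422457 -0.69590961  0.05514195 -0.05052172]
```

View pics/scene0.png

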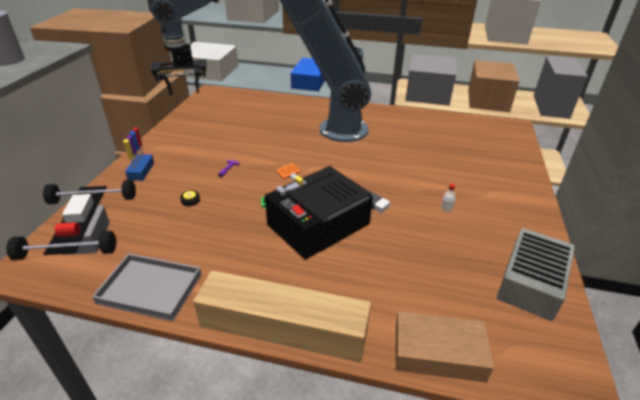

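View pics/top0.png

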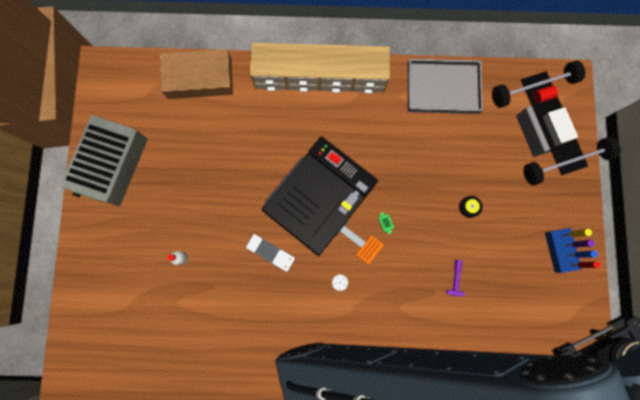

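The top view shows the case at about (320,195), the orange pad at (370,250), the yellow knob at (347,203), the red rocker at (333,158), the gear at (340,283) and the transponder at (387,223). Next I'll measure these.

```bash
cat > h.py <<'E'
import numpy as np,cv2
from scipy.spatial.transform import Rotation as R
def load(n):
    return dict(np.load(n))
def ray(c,u,v):
    K=c["camera_matrix"];d=np.array([(u-K[0,2])/K[0,0],(v-K[1,2])/K[1,1],1.])
    return R.from_quat(c["orientation"]).as_matrix()@d
def onplane(c,u,v,z):
    d=ray(c,u,v);o=c["origin"];return o+d*(z-o[2])/d[2]
def bydepth(c,u,v):
    return c["origin"]+ray(c,u,v)*c["depth"][int(round(v)),int(round(u))]
def mask(c,lo,hi,roi):
    h=cv2.cvtColor(c["color"],cv2.COLOR_BGR2HSV);m=cv2.inRange(h,np.array(lo),np.array(hi))
    z=np.zeros_like(m);x0,y0,x1,y1=roi;z[y0:y1,x0:x1]=m[y0:y1,x0:x1];return z
E
python3 - <<'E'
from h import *
t=load("top0.npz")
cv2.imwrite("pics/topz.png",cv2.resize(t["color"][125:300,240:410],None,fx=4,fy=4)[:600,:800] if 0 else cv2.resize(t["color"][125:300,240:410],None,fx=3.4,fy=3.4,interpolation=cv2.INTER_CUBIC))
for n,lo,hi,roi in [("pad",(5,170,170),(18,255,255),(352,230,390,270)),("knob",(22,120,120),(35,255,255),(335,190,365,215)),("red",(0,150,120),(6,255,255),(320,145,350,170)),("green",(45,100,80),(80,255,255),(370,205,400,240))]:
    m=mask(t,lo,hi,roi);p=cv2.findNonZero(m)
    if p is None: print(n,None);continue
    r=cv2.minAreaRect(p);(u,v)=p.reshape(-1,2).mean(0)
    print(n,len(p),r,u,v,bydepth(t,u,v))
    if n=="pad": print([onplane(t,*q,.09).round(3) for q in cv2.boxPoints(r)])
# case extents: points at height .10-.13 by depth
K=t["camera_matrix"];vv,uu=np.mgrid[0:400,0:640]
d=np.stack([(uu-K[0,2])/K[0,0],(vv-K[1,2])/K[1,1],np.ones(uu.shape)],-1)
P=t["origin"]+(d@R.from_quat(t["orientation"]).as_matrix().T)*t["depth"][...,None]
m=(abs(P[...,2]-.122)<.008)&(uu>240)&(uu<400)&(vv>120)&(vv<270)
print(m.sum(),np.median(P[m][:,2]))
r=cv2.minAreaRect(P[m][:,:2].astype(np.float32));print(r,cv2.boxPoints(r))
E
```

```text
pad 559 ((371.0668029785156, 249.59841918945312), (37.291080474853516, 29.347700119018555), 2.7263107299804688) 370.6475849731664 251.0912343470483 [ 0.47985516 -0.10265481  0.09382829]
[array([ 0.446, -0.053,  0.09 ]), array([ 0.525, -0.055,  0.09 ]), array([ 0.523, -0.156,  0.09 ]), array([ 0.444, -0.153,  0.09 ])]
knob 63 ((345.9000244140625, 205.3000030517578), (11.400001525878906, 5.400000095367432), 36.869895935058594) 346.0 205.36507936507937 [ 0.594499   -0.03079829  0.14714794]
red 89 ((330.36102294921875, 155.16065979003906), (20.849210739135742, 7.570606231689453), 32.735225677490234) 333.87640449438203 157.57303370786516 [0.72671327 0.00268334 0.12734082]
green 199 ((385.7758483886719, 222.68966674804688), (21.540658950805664, 10.956025123596191), 68.19859313964844) 385.7638190954774 222.7286432160804 [ 0.56623878 -0.15626166  0.01270152]
6846 0.12172547363603603
((0.6304382085800171, 0.04120005667209625), (0.20400498807430267, 0.26039546728134155), 52.810298919677734) [[ 0.46506166  0.03863972]
 [ 0.67250276 -0.11875786]
 [ 0.79581475  0.04376039]
 [ 0.58837366  0.20115797]]
```

View pics/topz.png

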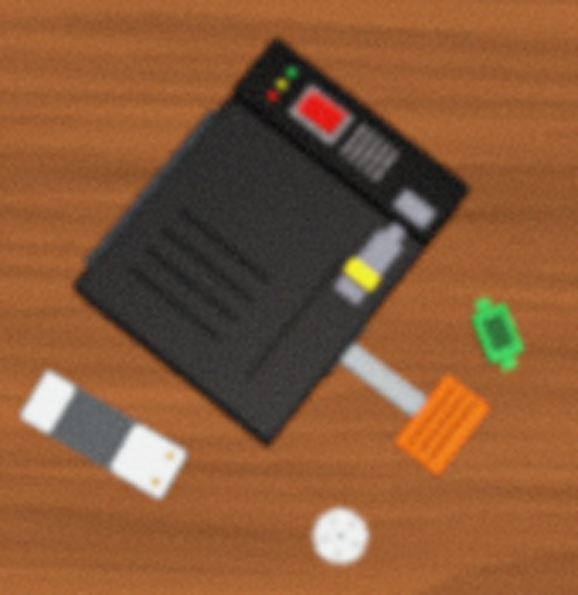

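The front edge measures 260 mm, which matches the case. The knob, rocker and pad predicted from this pose agree within about 3 mm. I'll tighten the estimate with the depth points.

Run:
```python
from h import *
t=load("top0.npz")
K=t["camera_matrix"];vv,uu=np.mgrid[0:400,0:640]
d=np.stack([(uu-K[0,2])/K[0,0],(vv-K[1,2])/K[1,1],np.ones(uu.shape)],-1)
P=t["origin"]+(d@R.from_quat(t["orientation"]).as_matrix().T)*t["depth"][...,None]
a=np.radians(52.84);ex=np.array([np.cos(a),np.sin(a)]);ey=np.array([-ex[1],ex[0]]);c0=np.array([.6288,.0386])
def loc(Q): return np.c_[(Q[:,:2]-c0)@ex,(Q[:,:2]-c0)@ey,Q[:,2]]
m=(P[...,2]>.075)&(P[...,2]<.112)&(uu>355)&(uu<388)&(vv>233)&(vv<268)
L=loc(P[m]);r=cv2.minAreaRect(L[:,:2].astype(np.float32)*1000)
print("pad",m.sum(),r,np.percentile(L,[2,50,98],0).round(4).tolist())
m=mask(t,(22,120,120),(35,255,255),(335,190,365,215))>0
print("knob",np.percentile(loc(P[m]),[5,50,95],0).round(4).tolist())
m=mask(t,(0,150,120),(6,255,255),(326,145,350,170))>0
print("red",np.percentile(loc(P[m]),[5,50,95],0).round(4).tolist())
m=(abs(P[...,2]-.122)<.006)&(uu>240)&(uu<400)&(vv>120)&(vv<270)
L=loc(P[m]);print("case",np.percentile(L,[.3,1,50,99,99.7],0).round(4).tolist())
```

```text
pad 483 ((-181.84634399414062, 30.955204010009766), (72.43620300292969, 69.71234893798828), 0.4303719699382782) [[-0.2167, -0.0018, 0.0798], [-0.1931, 0.0308, 0.0911], [-0.1542, 0.0647, 0.0982]]
knob [[-0.0882, -0.0219, 0.121], [-0.0757, -0.0153, 0.1438], [-0.0628, -0.0093, 0.1471]]
red [[0.015, -0.1083, 0.1264], [0.0292, -0.0991, 0.1314], [0.0436, -0.0902, 0.1351]]
case [[-0.0983, -0.1279, 0.1164], [-0.0969, -0.1257, 0.1169], [0.0008, 0.0083, 0.1217], [0.1001, 0.1263, 0.1271], [0.1027, 0.128, 0.1275]]
```

Call:
step_arm(slide=[[0,0,0],[0,0,0],[0,0,0],[0,0,0],[15,-3,0],[30,-7,0],[36,-8,0],[36,-8,0],[36,-8,0],[36,-8,0],[36,-8,0],[36,-8,0],[36,-8,0],[36,-8,0],[36,-8,0],[36,-8,0],[36,-8,0],[30,-7,0],[15,-3,0],[0,0,0]], twist=[-6.65,-6.65,-6.65,-6.65,0,0,0,0,0,0,0,0,0,0,0,0,0,0,0,0], jaw=0, force=5)

```text
time: 1.77
position: [0.4838, -0.1038, 0.2095]
tool_rot: [0.895, 0.446, 0.0, -0.001]
ft_force: [-0.6, -0.5, 0.7]
grip_width: 0.0002
```

Call:
step_arm(slide=[[1,0,10],[1,0,18],[1,0,18],[0,0,16],[0,0,10],[0,0,4],[0,0,0]], twist=[0,0,0,0,0,0,0])

```text
time: 2.35
position: [0.4843, -0.1055, 0.1327]
tool_rot: [0.896, 0.444, -0.001, -0.001]
ft_force: [0.1, -0.4, 0.6]
grip_width: 0.0006
```

Run:
```python
from rig import robot
from h import *
a=np.radians(52.84);ex=np.array([np.cos(a),np.sin(a)]);ey=np.array([-ex[1],ex[0]]);c0=np.array([.6288,.0386])
o=robot.get_obs();p=o["position"][:2]-c0;print(p@ex,p@ey,o["position"][2]-.017,o["ft_force"],o["q"])
for n in("scene","top"):
    c=robot.camera(n);cv2.imwrite(f"pics/{n}1.png",cv2.resize(c["color"][140:260,200:400] if n=="scene" else c["color"][125:300,240:410],None,fx=3.4,fy=3.4))
```

```text
-0.20213704375659253 0.028065556101917303 0.11573184206210298 [ 0.11450301 -0.43615235  0.56072126] [-4.40328886e-01  4.73924719e-01  1.82716478e+00 -1.36221321e-04
  8.43414611e-01  2.10574837e-01]
```

View pics/scene1.png

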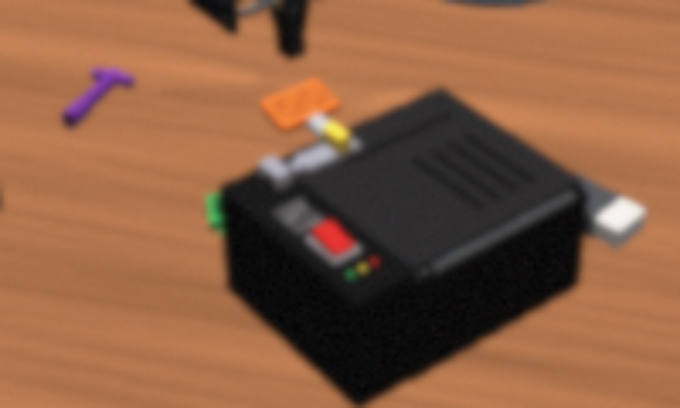

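View pics/top1.png

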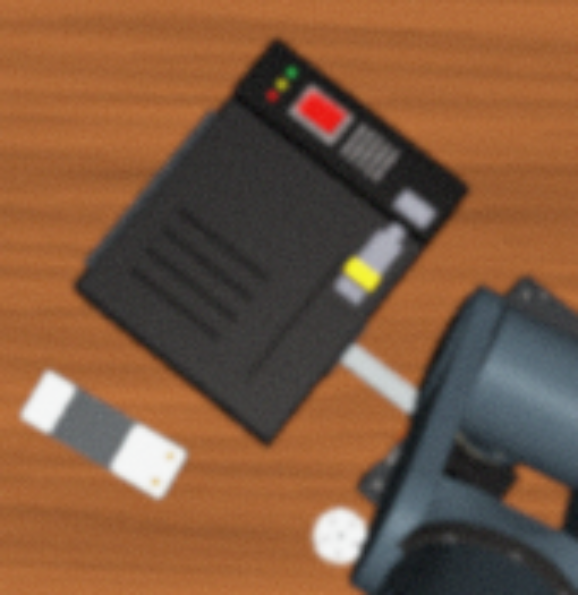

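Run:
```python
from h import *
c=load("scene0.npz")
a=np.radians(52.84);ex=np.array([np.cos(a),np.sin(a)]);ey=np.array([-ex[1],ex[0]]);c0=np.array([.6288,.0386])
for u,v,z in[(285.9,155.3,.116),(289,170.6,.092)]:
    p=onplane(c,u,v,z);print(p,(p[:2]-c0)@ex,(p[:2]-c0)@ey)
```

```text
[ 0.43945517 -0.11810048  0.116     ] -0.2392551310537048 0.05624489626677152
[ 0.49194604 -0.09209705  0.092     ] -0.18682491031874013 0.030119387583818456
```

The finger's apparent position in the scene view disagrees with the reported TCP by about 4 cm, so I'll check it with depth before pressing.

Run:
```python
from rig import robot
from h import *
a=np.radians(52.84);ex=np.array([np.cos(a),np.sin(a)]);ey=np.array([-ex[1],ex[0]]);c0=np.array([.6288,.0386])
c=robot.camera("scene");np.savez("scene1.npz",**c)
print(robot.get_obs()["position"],robot.get_obs()["tool_rot"])
for v in range(140,166,2):
  for u in(282,285,288):
    p=bydepth(c,u,v);print(v,u,p.round(3),((p[:2]-c0)@ex).round(3),((p[:2]-c0)@ey).round(3),c["color"][v,u])
cv2.imwrite("pics/scene2.png",cv2.resize(c["color"][60:200,200:360],None,fx=4,fy=4,interpolation=cv2.INTER_CUBIC))
```

```text
[ 0.48593449 -0.1060971   0.13429471] [8.95826406e-01 4.44403690e-01 3.77843254e-04 5.18091031e-04]
140 282 [ 0.535 -0.096  0.232] -0.164 -0.007 [42 59 71]
140 285 [ 0.528 -0.089  0.229] -0.163 0.003 [26 25 25]
140 288 [ 0.514 -0.084  0.222] -0.167 0.017 [23 23 26]
142 282 [ 0.536 -0.096  0.226] -0.163 -0.008 [28 39 48]
142 285 [ 0.488 -0.103  0.197] -0.198 0.027 [30 29 30]
142 288 [ 0.488 -0.093  0.199] -0.189 0.033 [23 25 31]
144 282 [ 0.504 -0.108  0.198] -0.192 0.011 [16 16 19]
144 285 [ 0.495 -0.101  0.194] -0.192 0.023 [21 19 21]
144 288 [ 0.481 -0.095  0.187] -0.196 0.037 [20 25 35]
146 282 [ 0.506 -0.107  0.192] -0.191 0.01 [14 15 20]
146 285 [ 0.496 -0.101  0.188] -0.191 0.021 [14 14 14]
146 288 [ 0.487 -0.094  0.183] -0.191 0.033 [19 28 40]
148 282 [ 0.501 -0.109  0.182] -0.195 0.012 [18 24 37]
148 285 [ 0.492 -0.102  0.178] -0.195 0.024 [18 15 16]
148 288 [ 0.485 -0.095  0.175] -0.193 0.034 [32 43 64]
150 282 [ 0.498 -0.111  0.172] -0.198 0.014 [25 33 46]
150 285 [ 0.497 -0.101  0.173] -0.191 0.021 [19 18 20]
150 288 [ 0.488 -0.094  0.169] -0.19 0.032 [34 50 79]
152 282 [ 
[... 481 characters left out ...]
86 129]
158 282 [ 0.29  -0.184  0.004] -0.382 0.135 [ 79 119 181]
158 285 [ 0.283 -0.175  0.001] -0.379 0.147 [ 70 105 161]
158 288 [ 0.28  -0.163  0.001] -0.372 0.156 [ 79 118 180]
160 282 [ 0.302 -0.181  0.002] -0.373 0.128 [ 80 120 180]
160 285 [ 0.298 -0.17   0.001] -0.366 0.138 [ 77 117 180]
160 288 [ 0.296 -0.159  0.002] -0.358 0.146 [ 78 118 180]
162 282 [ 0.312 -0.177  0.   ] -0.363 0.122 [ 79 120 183]
162 285 [ 0.311 -0.166  0.001] -0.355 0.13 [ 80 120 183]
162 288 [ 0.306 -0.156 -0.   ] -0.35 0.14 [ 79 121 184]
164 282 [ 0.327 -0.173  0.001] -0.351 0.113 [ 82 124 188]
164 285 [ 0.318 -0.164 -0.003] -0.349 0.125 [ 81 126 197]
164 288 [ 0.46  -0.105  0.096] -0.217 0.048 [ 78 132 221]
```

View pics/scene2.png

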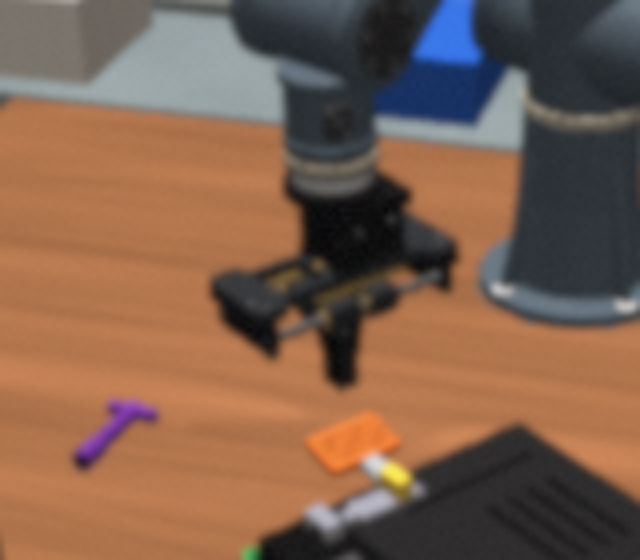

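Depth puts the finger's xy position where it should be, but the visible tip is at z≈0.15 where 0.117 was expected. I'll come down slowly and find contact by force.

Call:
step_arm(slide=[[2,-2,5],[2,-1,5],[0,0,3],[0,0,3],[0,0,2],[0,0,0]], twist=[0,0,0,0,0,0])

```text
time: 3.0
position: [0.4854, -0.1005, 0.1151]
tool_rot: [0.896, 0.445, -0.0, -0.0]
ft_force: [0.5, -0.1, 0.1]
grip_width: 0.0007
```

```bash
cat > st.py <<'E'
from rig import robot
from h import *
a=np.radians(52.84);ex=np.array([np.cos(a),np.sin(a)]);ey=np.array([-ex[1],ex[0]]);c0=np.array([.6288,.0386])
def st():
    o=robot.get_obs();p=o["position"][:2]-c0;f=o["ft_force"]
    print("t %.2f loc %.4f %.4f tipz %.4f"%(o["time"],p@ex,p@ey,o["position"][2]-.017),"F",f.round(2),"Fx,y",(f[:2]@ex).round(2),(f[:2]@ey).round(2),o["moment"].round(2))
st()
E
python3 st.py
```

```text
t 3.00 loc -0.1975 0.0303 tipz 0.0981 F [ 0.53 -0.1   0.12] Fx,y 0.24 -0.48 [-0.08 -0.06  0.04]
```

Call:
step_arm(slide=[[0,0,2],[0,0,2],[0,0,2],[0,0,2],[0,0,0]], twist=[0,0,0,0,0])

```text
time: 3.42
position: [0.4854, -0.1006, 0.1073]
tool_rot: [0.896, 0.445, -0.0, -0.0]
ft_force: [0.0, 0.6, 0.5]
grip_width: 0.0007
```

Run:
```python
from st import *
c=robot.camera("scene");np.savez("scene3.npz",**c)
cv2.imwrite("pics/scene3.png",cv2.resize(c["color"][100:250,200:400],None,fx=4,fy=4,interpolation=cv2.INTER_CUBIC))
```

```text
t 3.42 loc -0.1976 0.0302 tipz 0.0903 F [0.01 0.65 0.54] Fx,y 0.52 0.39 [-0.01 -0.05  0.05]
```

View pics/scene3.png

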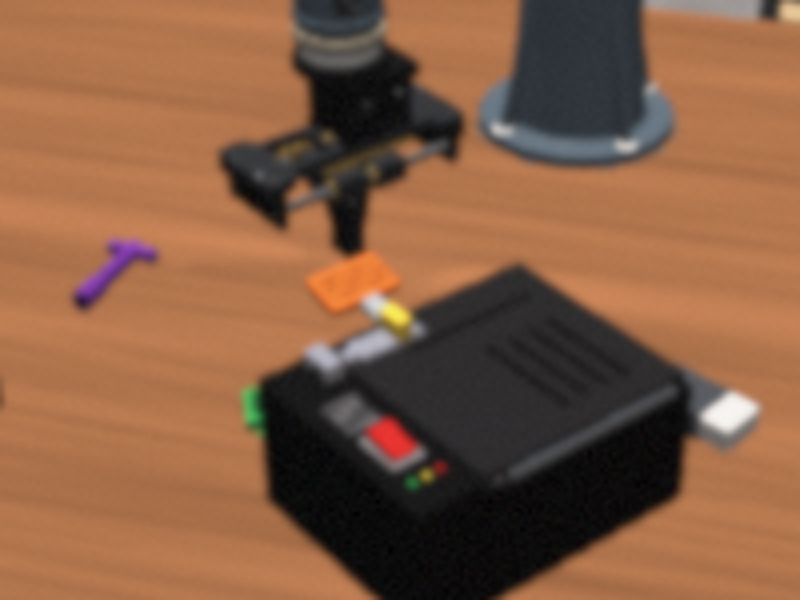

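There's no contact yet, and the picture shows the tip (345,250) still clear of the pad (352,280). I'll keep going down gently.

Call:
step_arm(slide=[[0,0,2],[0,0,2],[0,0,2],[0,0,2],[0,0,2],[0,0,2],[0,0,0]], twist=[0,0,0,0,0,0,0])

```text
time: 4.05
position: [0.4854, -0.1006, 0.0952]
tool_rot: [0.896, 0.445, -0.0, -0.0]
ft_force: [0.4, -0.1, -0.2]
grip_width: 0.0007
```

Run:
```python
from st import *
c=robot.camera("scene")
for v in range(150,176,2):
    u=286;p=bydepth(c,u,v);print(v,u,p.round(3),((p[:2]-c0)@ex).round(3),((p[:2]-c0)@ey).round(3),c["color"][v,u])
```

```text
t 4.05 loc -0.1975 0.0302 tipz 0.0782 F [ 0.44 -0.06 -0.15] Fx,y 0.22 -0.39 [ 0.01 -0.02  0.04]
150 286 [ 0.529 -0.087  0.194] -0.16 0.004 [28 28 30]
152 286 [ 0.527 -0.088  0.186] -0.162 0.005 [27 27 28]
154 286 [ 0.499 -0.098  0.16 ] -0.187 0.021 [23 21 23]
156 286 [ 0.501 -0.097  0.154] -0.186 0.02 [12 13 15]
158 286 [ 0.502 -0.097  0.147] -0.185 0.019 [13 13 16]
160 286 [ 0.502 -0.098  0.139] -0.185 0.019 [16 16 15]
162 286 [ 0.5   -0.098  0.13 ] -0.187 0.02 [17 14 16]
164 286 [ 0.502 -0.098  0.123] -0.186 0.019 [14 16 25]
166 286 [ 0.498 -0.1    0.113] -0.189 0.02 [ 30  64 124]
168 286 [ 0.482 -0.105  0.094] -0.203 0.03 [ 52 117 224]
170 286 [ 0.495 -0.101  0.095] -0.192 0.022 [ 55 124 233]
172 286 [ 0.506 -0.098  0.095] -0.183 0.015 [ 56 124 232]
174 286 [ 0.509 -0.097  0.089] -0.181 0.013 [ 58 129 237]
```

Call:
step_arm(slide=[[0,0,3],[0,0,3],[0,0,3],[0,0,2],[0,0,2],[0,0,0]], twist=[0,0,0,0,0,0])

```text
time: 4.6
position: [0.4854, -0.1006, 0.0822]
tool_rot: [0.896, 0.445, -0.0, -0.0]
ft_force: [-0.4, -0.3, -0.1]
grip_width: 0.0001
```

```bash
python3 st.py
```

```text
t 4.60 loc -0.1975 0.0302 tipz 0.0652 F [-0.41 -0.35 -0.12] Fx,y -0.52 0.12 [-0.02  0.   -0.06]
```

Call:
step_arm(slide=[[0,0,2],[0,0,2],[0,0,2],[0,0,0]], twist=[0,0,0,0])

```text
time: 4.93
position: [0.4853, -0.1013, 0.0771]
tool_rot: [0.895, 0.445, -0.001, 0.0]
ft_force: [-1.7, -0.7, 6.8]
grip_width: 0.0008
```

```bash
python3 st.py
```

```text
t 4.93 loc -0.1982 0.0299 tipz 0.0601 F [-1.74 -0.68  6.81] Fx,y -1.59 0.97 [-0.35  0.49  0.  ]
```

Contact at TCP z≈0.077, so the tip is really about 17 mm above the reported TCP. I'll use that offset from here and press about 44 mm.

Call:
step_arm(slide=[[0,0,2],[0,0,3],[0,0,3],[0,0,3],[0,0,3],[0,0,3],[0,0,3],[0,0,3],[0,0,3],[0,0,3],[0,0,3],[0,0,2],[0,0,2],[0,0,1],[0,0,0]], twist=[0,0,0,0,0,0,0,0,0,0,0,0,0,0,0])

```text
time: 6.18
position: [0.4859, -0.1011, 0.0398]
tool_rot: [0.896, 0.445, 0.0, 0.0]
ft_force: [-0.9, -2.3, 2.4]
grip_width: 0.0006
```

Run:
```python
from st import *
c=robot.camera("scene")
cv2.imwrite("pics/scene4.png",cv2.resize(c["color"][100:250,200:400],None,fx=4,fy=4,interpolation=cv2.INTER_CUBIC))
```

```text
t 6.18 loc -0.1976 0.0295 tipz 0.0228 F [-0.91 -2.31  2.43] Fx,y -2.39 -0.67 [-0.28  0.17 -0.  ]
```

View pics/scene4.png

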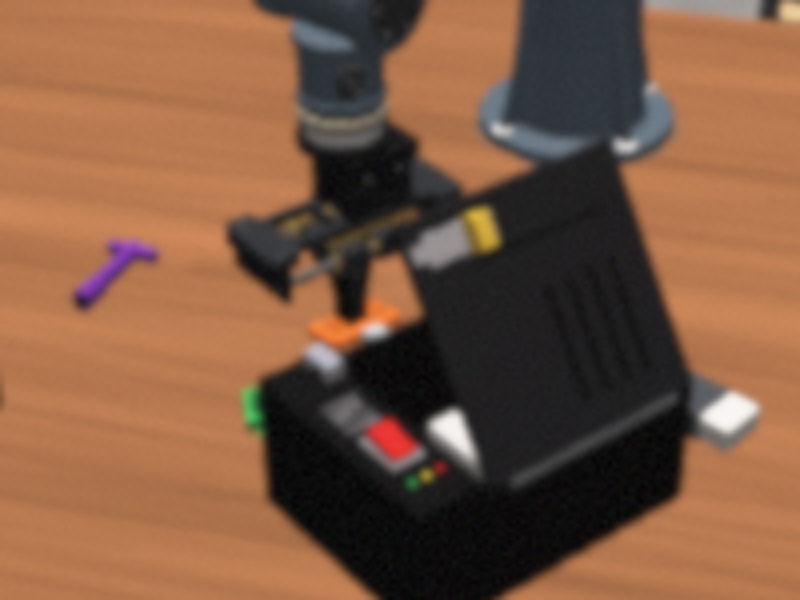

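The lid is swinging open, with its front edge at about (420,200)-(600,145), and the gripper is clear. I'll creep down to the stop.

Call:
step_arm(slide=[[0,0,1],[0,0,1],[0,0,1],[0,0,1],[0,0,1],[0,0,1],[0,0,0]], twist=[0,0,0,0,0,0,0])

```text
time: 6.82
position: [0.4863, -0.1007, 0.0357]
tool_rot: [0.896, 0.445, 0.001, 0.001]
ft_force: [-2.8, 0.0, 21.9]
grip_width: 0.0001
```

```bash
python3 st.py
```

```text
t 6.82 loc -0.1971 0.0294 tipz 0.0187 F [-2.820e+00  1.000e-02  2.186e+01] Fx,y -1.7 2.26 [0.15 0.43 0.03]
```

At the stop with 22 N. I'll hold here.

Call:
step_arm(slide=[[0,0,0],[0,0,0],[0,0,0],[0,0,0],[0,0,0],[0,0,0],[0,0,0],[0,0,0],[0,0,0],[0,0,0],[0,0,0],[0,0,0],[0,0,0],[0,0,0],[0,0,0],[0,0,0],[0,0,0],[0,0,0],[0,0,0],[0,0,0]], twist=[0,0,0,0,0,0,0,0,0,0,0,0,0,0,0,0,0,0,0,0])

```text
time: 8.48
position: [0.4863, -0.1007, 0.0357]
tool_rot: [0.896, 0.445, 0.001, 0.001]
ft_force: [-2.9, 0.2, 21.3]
grip_width: 0.0005
```

Run:
```python
from st import *
c=robot.camera("scene")
cv2.imwrite("pics/scene5.png",cv2.resize(c["color"][100:250,200:400],None,fx=4,fy=4,interpolation=cv2.INTER_CUBIC))
# lid plane angle from depth in case frame
pts=[]
for v in range(175,200,3):
  for u in range(325,350,3):
    p=bydepth(c,u,v)
    if p[2]>.15: pts.append([(p[:2]-c0)@ex,p[2]])
pts=np.array(pts);print(len(pts),np.polyfit(pts[:,0],pts[:,1],1),"angle",np.arctan(-np.polyfit(pts[:,0],pts[:,1],1)[0]))
```

```text
t 8.48 loc -0.1971 0.0294 tipz 0.0187 F [-2.91  0.19 21.31] Fx,y -1.6 2.43 [ 0.11  0.38 -0.02]
76 [0.94241272 0.11645833] angle -0.7557595519657172
```

View pics/scene5.png

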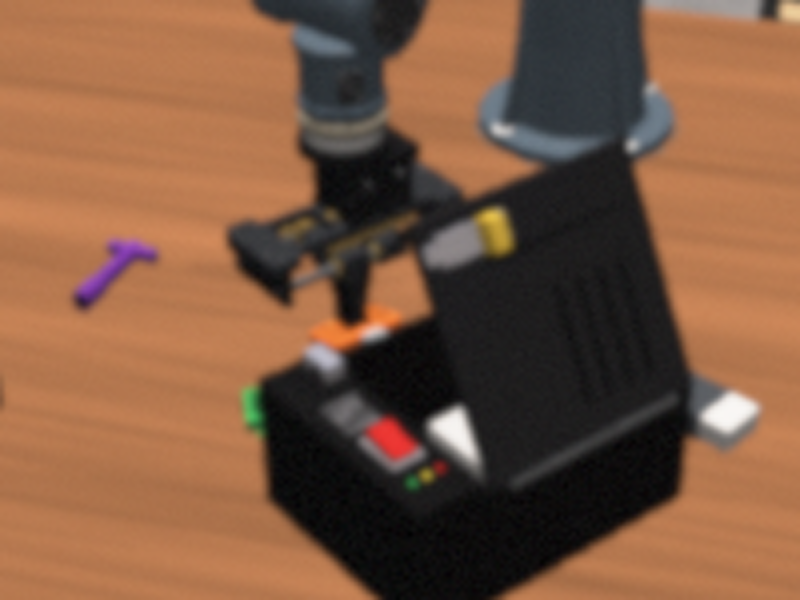

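Call:
step_arm(slide=[[0,0,0],[0,0,0],[0,0,0],[0,0,0],[0,0,0],[0,0,0],[0,0,0],[0,0,0],[0,0,0],[0,0,0]], twist=[0,0,0,0,0,0,0,0,0,0])

```text
time: 9.37
position: [0.4863, -0.1007, 0.0357]
tool_rot: [0.896, 0.445, 0.001, 0.001]
ft_force: [-3.0, 0.9, 21.5]
grip_width: 0.0004
```

Held fully open for 2.5 s. The stop shows as a force jump, and the lid is steep in the image. That angle fit caught background points, so I'm ignoring it. Letting up slowly at 18 mm/s.

Call:
step_arm(slide=[[0,0,-1],[0,0,-1.5],[0,0,-1.5],[0,0,-1.5],[0,0,-1.5],[0,0,-1.5],[0,0,-1.5],[0,0,-1.5],[0,0,-1.5],[0,0,-1.5],[0,0,-1.5],[0,0,-1.5],[0,0,-1.5],[0,0,-1.5],[0,0,-1.5],[0,0,-1.5],[0,0,-1.5],[0,0,-1.5],[0,0,-1.5],[0,0,-1.5]], twist=[0,0,0,0,0,0,0,0,0,0,0,0,0,0,0,0,0,0,0,0])

```text
time: 11.03
position: [0.4859, -0.1004, 0.0635]
tool_rot: [0.896, 0.445, 0.0, -0.0]
ft_force: [-1.2, -2.2, 5.1]
grip_width: 0.0002
```

Call:
step_arm(slide=[[0,0,-1.5],[0,0,-1.5],[0,0,-1.5],[0,0,-1.5],[0,0,-1.5],[0,0,-1],[0,0,-1],[0,0,-1],[0,0,-1],[0,0,-1],[0,0,-0.5]], twist=[0,0,0,0,0,0,0,0,0,0,0])

```text
time: 11.95
position: [0.4871, -0.099, 0.0766]
tool_rot: [0.896, 0.444, 0.002, -0.0]
ft_force: [3.3, 4.0, 4.5]
grip_width: 0.0003
```

Run:
```python
from st import *
c=robot.camera("scene")
cv2.imwrite("pics/scene6.png",cv2.resize(c["color"][100:250,200:400],None,fx=4,fy=4,interpolation=cv2.INTER_CUBIC))
```

```text
t 11.95 loc -0.1952 0.0299 tipz 0.0596 F [3.35 4.02 4.51] Fx,y 5.23 -0.24 [ 0.79 -0.54  0.02]
```

View pics/scene6.png

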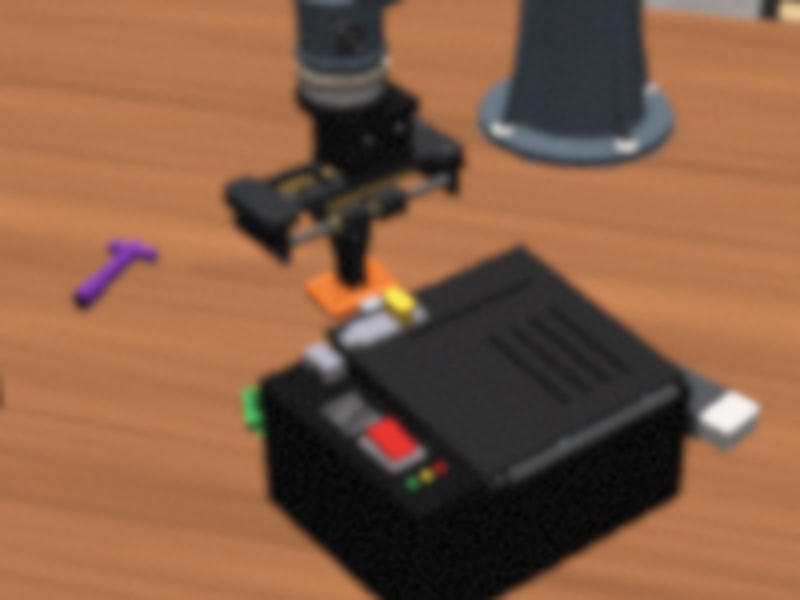

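The lid is nearly shut: the knob is at y≈300 against 315 when shut. I'll finish more slowly.

Call:
step_arm(slide=[[0,0,-0.7],[0,0,-0.7],[0,0,-0.7],[0,0,-0.7],[0,0,-0.7],[0,0,-0.7],[0,0,-0.7],[0,0,-0.7],[0,0,-0.7],[0,0,-0.7],[0,0,-0.7],[0,0,-0.7],[0,0,0]], twist=[0,0,0,0,0,0,0,0,0,0,0,0,0])

```text
time: 13.08
position: [0.4854, -0.1007, 0.0845]
tool_rot: [0.896, 0.445, -0.0, -0.0]
ft_force: [0.8, 0.1, -0.3]
grip_width: 0.0005
```

Run:
```python
from st import *
c=robot.camera("scene")
cv2.imwrite("pics/scene7.png",cv2.resize(c["color"][100:250,200:400],None,fx=4,fy=4,interpolation=cv2.INTER_CUBIC))
```

```text
t 13.08 loc -0.1976 0.0301 tipz 0.0675 F [ 0.81  0.15 -0.26] Fx,y 0.6 -0.55 [-0.02 -0.02  0.05]
```

View pics/scene7.png

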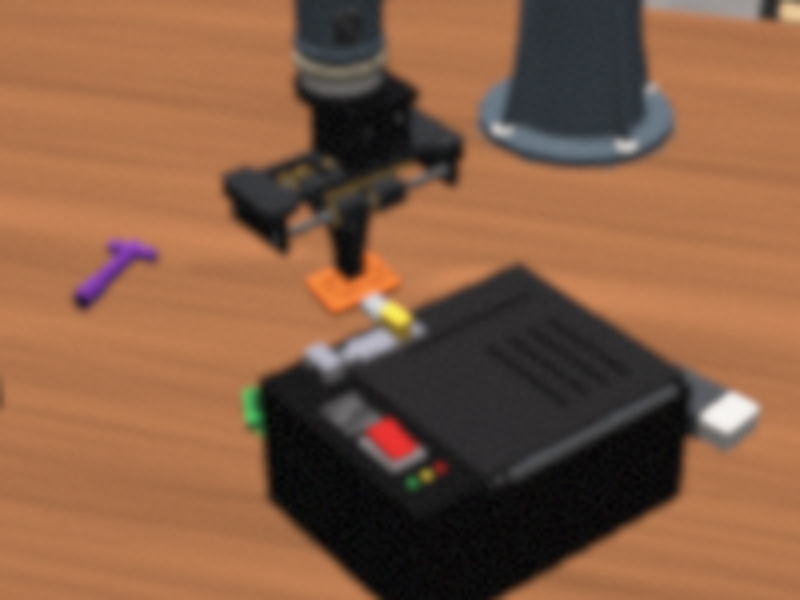

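The lid is shut, with the knob back at (397,315) and zero force on the finger. Now up, over, and down on the +y side of the knob.

Call:
step_arm(slide=[[0,0,-8],[0,0,-20],[0,0,-26],[0,0,-22],[0,0,-9],[8,0,0],[18,1,0],[25,1,0],[25,1,0],[22,1,0],[16,1,0],[8,0,0],[0,0,0],[0,0,8],[0,0,12],[0,0,8],[0,0,4],[0,0,0]], twist=[0,0,0,0,0,0,0,0,0,0,0,0,0,0,0,0,0,0])

```text
time: 14.63
position: [0.5618, -0.007, 0.136]
tool_rot: [0.896, 0.444, -0.001, -0.001]
ft_force: [-0.4, -0.4, -0.5]
grip_width: 0.0006
```

Run:
```python
from st import *
for n in("scene","top"):
    c=robot.camera(n);np.savez(n+"8.npz",**c)
    cv2.imwrite(f"pics/{n}8.png",cv2.resize(c["color"][100:250,200:400] if n=="scene" else c["color"][125:275,240:440],None,fx=4,fy=4,interpolation=cv2.INTER_CUBIC))
```

```text
t 14.63 loc -0.0768 0.0259 tipz 0.1190 F [-0.36 -0.4  -0.51] Fx,y -0.54 0.05 [-0.   -0.02  0.06]
```

View pics/scene8.png

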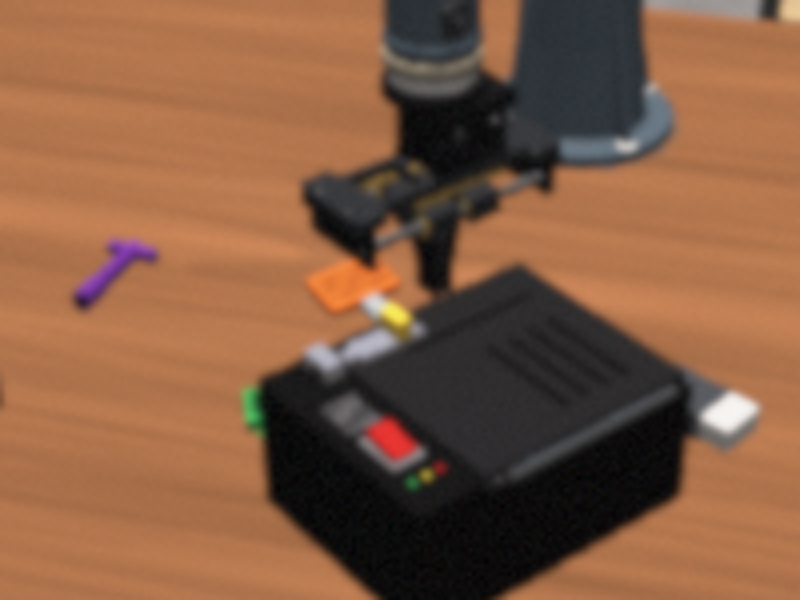

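Call:
step_arm(slide=[[0,0,5],[0,0,6],[0,0,4],[0,0,2],[0,0,1],[0,0,0]], twist=[0,0,0,0,0,0])

```text
time: 15.23
position: [0.5632, -0.0064, 0.1192]
tool_rot: [0.896, 0.445, -0.0, -0.0]
ft_force: [-0.2, 0.7, 0.4]
grip_width: 0.0004
```

Run:
```python
from st import *
c=robot.camera("scene")
cv2.imwrite(f"pics/scene9.png",cv2.resize(c["color"][140:215,250:350],None,fx=8,fy=8,interpolation=cv2.INTER_CUBIC))
for v in range(168,182):
    u=307;p=bydepth(c,u,v);print(v,p.round(3),((p[:2]-c0)@ex).round(3),((p[:2]-c0)@ey).round(3),c["color"][v,u])
```

```text
t 15.23 loc -0.0755 0.0251 tipz 0.1022 F [-0.2   0.66  0.44] Fx,y 0.41 0.56 [-0.06 -0.07 -0.03]
168 [ 0.583 -0.005  0.175] -0.063 0.01 [ 7 10  8]
169 [ 0.583 -0.005  0.172] -0.063 0.01 [13  9 11]
170 [ 0.578 -0.007  0.164] -0.067 0.013 [12 11 13]
171 [ 0.58  -0.006  0.162] -0.065 0.012 [10 13 13]
172 [ 0.577 -0.007  0.157] -0.067 0.014 [12 12 10]
173 [ 0.577 -0.007  0.153] -0.067 0.013 [16 15 17]
174 [ 0.577 -0.007  0.149] -0.068 0.014 [7 6 9]
175 [ 0.573 -0.008  0.143] -0.071 0.016 [16 16 16]
176 [ 0.578 -0.007  0.142] -0.067 0.013 [16 17 17]
177 [ 0.572 -0.008  0.135] -0.072 0.017 [26 24 26]
178 [ 0.563 -0.011  0.124] -0.079 0.022 [34 33 35]
179 [ 0.569 -0.009  0.124] -0.074 0.019 [42 41 43]
180 [ 0.569 -0.009  0.121] -0.074 0.019 [48 49 49]
181 [ 0.579 -0.007  0.124] -0.066 0.012 [55 53 54]
```

View pics/scene9.png

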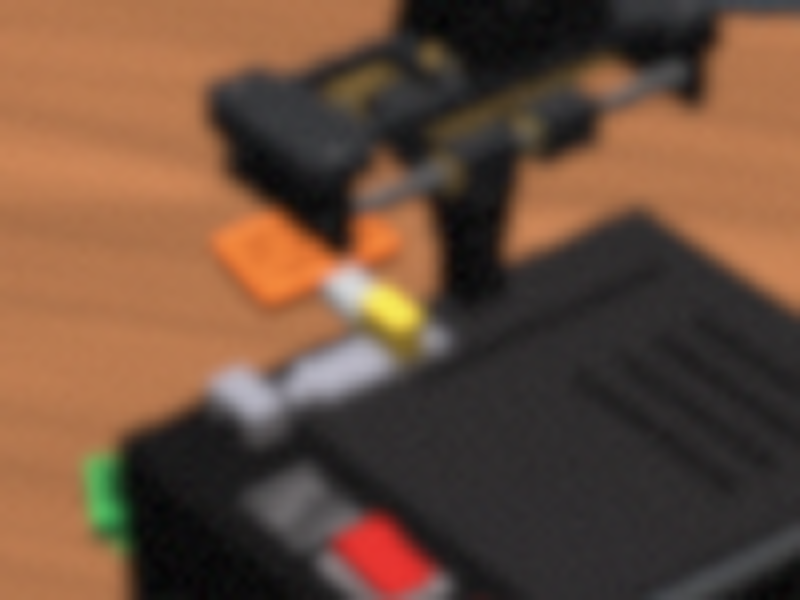

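The tip is at z≈0.135, which is above the slide plate, beside the knob on its +y side, and within the knob's height. Pushing along tool +y.

Call:
step_arm(slide=[[0,3,0],[0,4,0],[0,3,0],[0,3,0],[0,3,0],[0,3,0],[0,3,0],[0,3,0],[0,3,0],[0,0,0]], twist=[0,0,0,0,0,0,0,0,0,0])

```text
time: 16.12
position: [0.586, -0.0237, 0.1195]
tool_rot: [0.896, 0.445, -0.0, 0.0]
ft_force: [-0.3, -0.4, 0.0]
grip_width: 0.0004
```

```bash
python3 st.py
```

```text
t 16.12 loc -0.0755 -0.0036 tipz 0.1025 F [-0.27 -0.35  0.01] Fx,y -0.44 -0.0 [ 0.02 -0.06  0.03]
```

Run:
```python
from st import *
c=robot.camera("scene")
cv2.imwrite(f"pics/scene10.png",cv2.resize(c["color"][140:215,250:350],None,fx=8,fy=8,interpolation=cv2.INTER_CUBIC))
```

```text
t 16.12 loc -0.0755 -0.0036 tipz 0.1025 F [-0.27 -0.35  0.01] Fx,y -0.44 -0.0 [ 0.02 -0.06  0.03]
```

View pics/scene10.png

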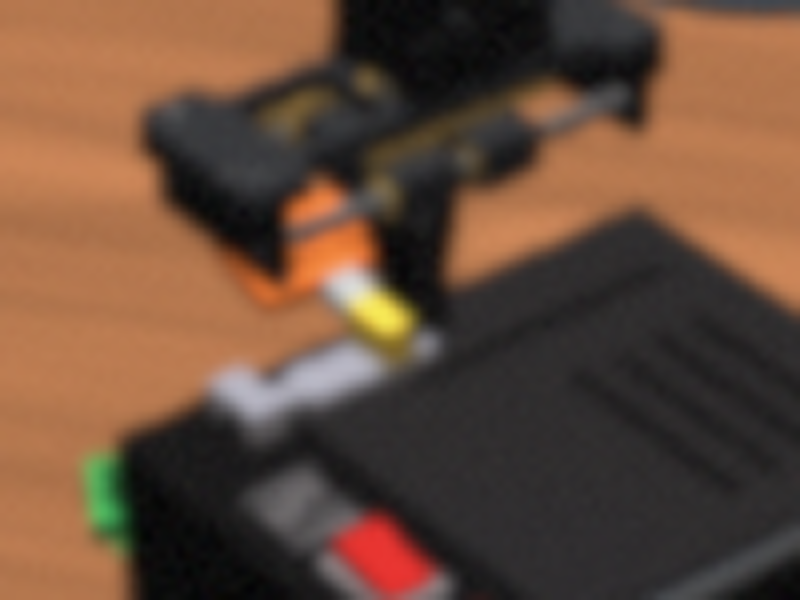

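The knob has moved about 5 mm and the tongue is nearing the keeper. Continuing.

Call:
step_arm(slide=[[0,2,0],[0,2,0],[0,2,0],[0,2,0],[0,2,0],[0,2,0],[0,2,0],[0,0,0]], twist=[0,0,0,0,0,0,0,0])

```text
time: 16.83
position: [0.5973, -0.0323, 0.1195]
tool_rot: [0.896, 0.445, 0.0, 0.0]
ft_force: [-0.5, 0.3, 0.0]
grip_width: 0.0002
```

```bash
python3 st.py
```

```text
t 16.83 loc -0.0755 -0.0177 tipz 0.1025 F [-0.53  0.26  0.  ] Fx,y -0.11 0.58 [-0.01  0.05 -0.03]
```

Call:
step_arm(slide=[[0,1,0],[0,1,0],[0,1,0],[0,0,0]], twist=[0,0,0,0])

```text
time: 17.17
position: [0.5981, -0.0329, 0.1195]
tool_rot: [0.896, 0.445, -0.001, -0.001]
ft_force: [-3.0, 3.3, 2.2]
grip_width: 0.0004
```

```bash
python3 st.py
```

```text
t 17.17 loc -0.0755 -0.0187 tipz 0.1025 F [-2.95  3.27  2.23] Fx,y 0.83 4.33 [ 0.5   0.53 -0.  ]
```

Call:
step_arm(slide=[[0,1,0],[0,1,0],[0,0,0]], twist=[0,0,0])

```text
time: 17.42
position: [0.5981, -0.0329, 0.1195]
tool_rot: [0.896, 0.445, -0.002, -0.003]
ft_force: [-5.8, 6.6, 5.7]
grip_width: 0.0001
```

Run:
```python
from st import *
c=robot.camera("scene")
cv2.imwrite(f"pics/scene11.png",cv2.resize(c["color"][140:215,250:350],None,fx=8,fy=8,interpolation=cv2.INTER_CUBIC))
```

```text
t 17.42 loc -0.0756 -0.0187 tipz 0.1025 F [-5.84  6.57  5.71] Fx,y 1.71 8.62 [0.94 0.98 0.06]
```

View pics/scene11.png

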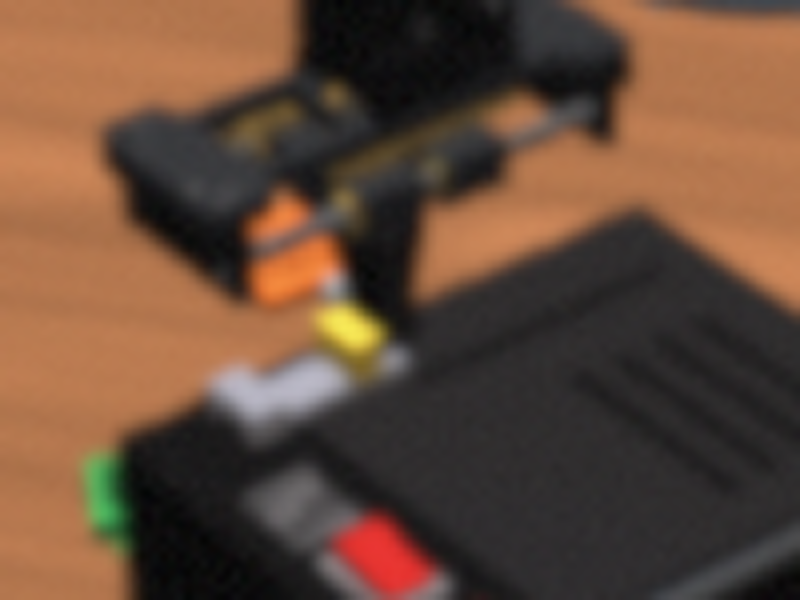

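The latch is at its hard stop: there was no further motion at 8.6 N, and the tongue is in the keeper. Backing off, lifting clear and moving back out of the way.

Call:
step_arm(slide=[[0,-2,0],[0,-5,0],[0,-8,0],[0,-6,0],[0,0,0],[0,0,-12],[0,0,-25],[0,0,-30],[0,0,-25],[0,0,-10],[-15,0,0],[-30,0,0],[-38,0,0],[-38,0,0],[-38,0,0],[-38,0,0],[-30,0,0],[-20,0,0],[-8,0,0],[0,0,0]], twist=[0,0,0,0,0,0,0,0,0,0,0,0,0,0,0,0,0,0,0,0])

```text
time: 19.13
position: [0.4281, -0.2264, 0.2203]
tool_rot: [0.896, 0.443, -0.001, -0.001]
ft_force: [0.2, 0.4, -0.0]
grip_width: 0.0002
```

Run:
```python
from st import *
t=robot.camera("top")
cv2.imwrite("pics/top12.png",cv2.resize(t["color"][125:275,240:440],None,fx=4,fy=4,interpolation=cv2.INTER_CUBIC))
for z in[.145]:
  for n,c in(("before",load("top0.npz")),("after",t)):
    m=mask(c,(22,120,120),(35,255,255),(335,185,370,215))
    p=cv2.findNonZero(m).reshape(-1,2).mean(0);q=onplane(c,*p,z)[:2]-c0;print(n,p,q@ex,q@ey)
```

```text
t 19.13 loc -0.3324 -0.0001 tipz 0.2033 F [ 0.15  0.42 -0.  ] Fx,y 0.43 0.13 [ 0.01 -0.    0.02]
before [346.         205.36507937] -0.07595071596266097 -0.014920513890458058
after [350.59375 199.15625] -0.07521313772883575 -0.03534684493747403
```

View pics/top12.png

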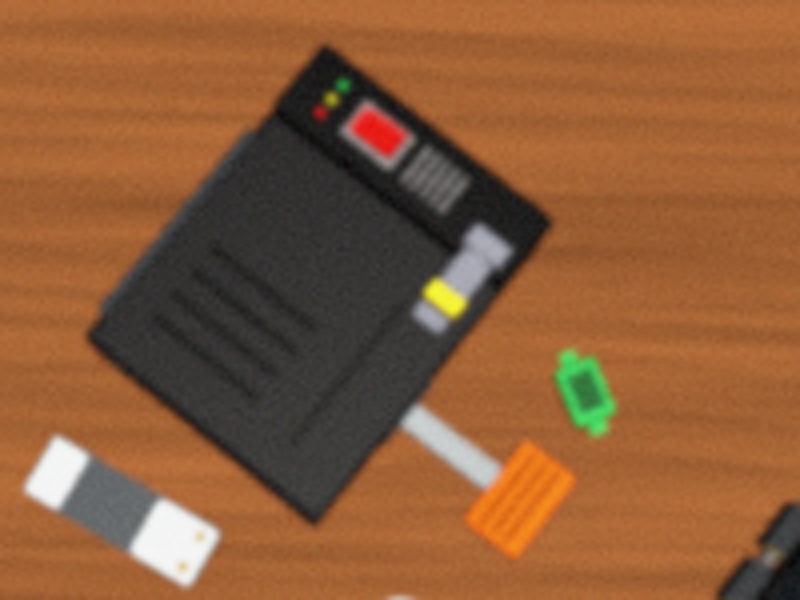

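Run:
```python
from st import *
s=robot.camera("scene");t=robot.camera("top")
for n,c,roi in(("before",load("scene0.npz"),(285,165,312,190)),("after",s,(285,165,312,190)),("b top",load("top0.npz"),(335,185,370,215)),("a top",t,(335,185,370,215))):
  for lo in((22,120,120),(22,90,80),(22,150,150)):
    m=mask(c,lo,(35,255,255),roi);p=cv2.findNonZero(m).reshape(-1,2);q=onplane(c,*p.mean(0),.143)[:2]-c0;print(n,len(p),p.mean(0).round(2),(q@ex).round(4),(q@ey).round(4))
cv2.imwrite("pics/scene13.png",cv2.resize(s["color"][140:215,250:350],None,fx=8,fy=8,interpolation=cv2.INTER_CUBIC))
cv2.imwrite("pics/top13.png",t["color"])
```

```text
t 19.18 loc -0.3311 -0.0003 tipz 0.2036 F [0.92 1.12 0.12] Fx,y 1.45 -0.05 [ 0.02 -0.06 -0.03]
before 35 [298.8 179. ] -0.0689 -0.0168
before 39 [298.64 178.9 ] -0.0697 -0.0168
before 28 [298.96 178.82] -0.0694 -0.0158
after 36 [293.17 181.69] -0.0682 -0.0385
after 41 [293.34 181.59] -0.0683 -0.0378
after 21 [292.62 181.43] -0.0704 -0.039
b top 63 [346.   205.37] -0.0759 -0.0152
b top 75 [346.17 205.35] -0.0762 -0.0156
b top 51 [345.9  205.31] -0.0756 -0.0152
a top 65 [350.62 199.23] -0.0753 -0.0356
a top 78 [350.55 199.09] -0.0749 -0.0358
a top 52 [350.6  199.23] -0.0753 -0.0355
```

View pics/scene13.png

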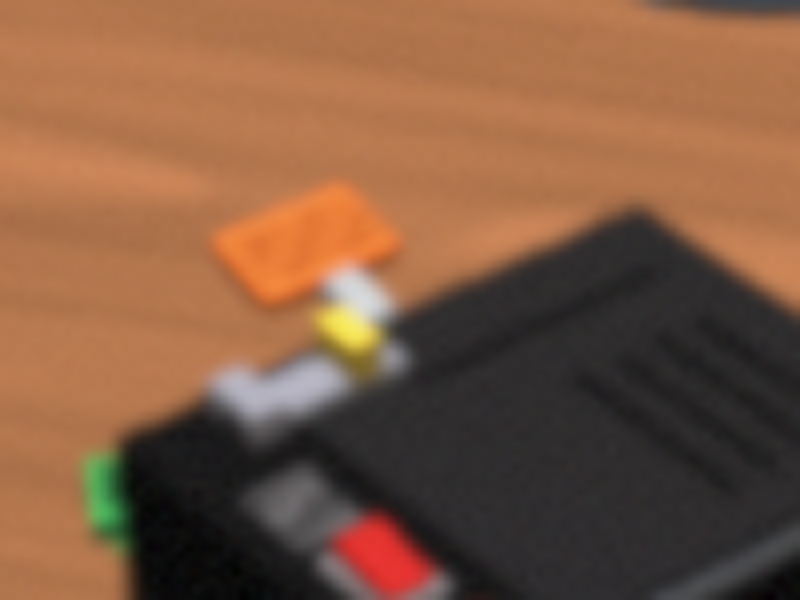

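View pics/top13.png

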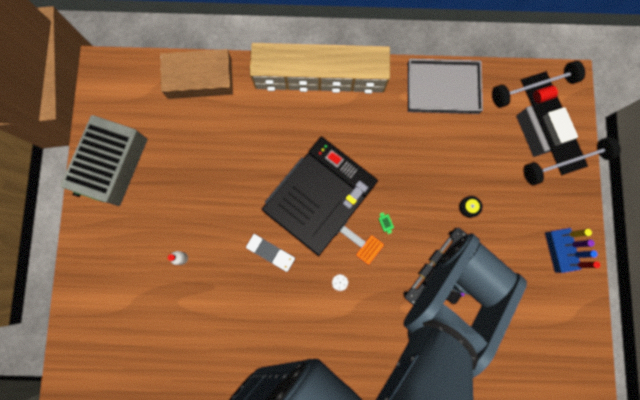

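Both views show the knob moved 20 to 22 mm, to y≈-36 to -38 mm, where fully home is -37. The lid is shut, the lever is up, and the surroundings are unchanged with the gripper well clear. Handing in.

```bash
python3 -c "
from rig import robot
print(robot.hand_in())"
```

```text
the job is handed in; nothing more can be done
None
```

I aired the case and latched it in about 19 s of the 48 s allowed, then handed the job in. No verdict was reported.

- **Lid:** I pressed the lever to its stop with the closed fingertips (about 22 N) and held it open for about 2.5 s. I then let it up at 18 mm/s, slowing to about 8 mm/s, until the lid was shut and the finger force read zero.
- **Latch:** I pushed the knob towards the switch side until it stopped moving at 8.6 N. Both cameras put its travel at 20–22 mm, ending 36–38 mm to the -y side; fully home is about 37 mm.
- **Last pictures:** The lid is shut, the lever is up and the tongue is in the keeper. The rocker and the other visible things look unmoved, though the wrench was partly hidden under the gripper in the last top view. The gripper is clear of everything.

Three checks disagreed or failed:

- **Fingertip height:** The tips were about 34 mm higher than the reported position and `robot.finger_overhang` imply. I corrected for this using depth and the first contact with the pad.
- **Lid angle:** One depth fit of the open lid caught background points, so I ignored it. That the lid was fully open rests on the force at the stop and the picture.
- **Latch travel:** The top view alone read about 1.5 mm short of fully home. That is within the 2 mm calibration, and the hard stop and scene view both say fully home.

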